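# Throw a spent reagent trough into the bench pedal bin

### The arm

A 6-joint arm with a two-finger parallel gripper is mounted at the origin on the work surface. World frame = base frame: x ahead of the robot, y to its left, z up, the work surface at z = 0. Lengths are in m, angles in rad, forces in N, time in s.
With the tool pointing down it reaches from about 0.425 to 0.95 m from the base axis. Payload 3.5 kg.
Tool frame: the origin (TCP) lies midway between the tips of the shut fingers; the grasp point (between the pads) lies 19 mm behind it; x points along the fingers, z is the direction in which the jaws open and shut, and the axes are right-handed (so a half turn about x gives the same grasp; the last joint's range is limited). The gripper opens to 85 mm and grips with 20 to 120 N. Pads are 22 mm wide; open, the fingers measure 114 mm over their backs; the gripper's body (76 mm by 85 mm) begins 54 mm behind the grasp point. The pads swing forward as they close: fully open they stand 13 mm farther back than shut.
Start: joints at [1.057, 0.286, 1.577, -0, 1.279, -0.15], TCP at [0.24, 0.631, 0.192] pointing down, gripper open.
Joint ranges: [-2.77, 2.77], [-0.9, 2.22], [0.21, 2.48], [-1.53, 4.67], [0.24, 2.81], [-2.84, 2.84]. Speed limits (rad/s): [2.79, 2.79, 3.14, 3.14, 3.14, 3.14].

### API

Orientations are given as a unit quaternion [x, y, z, w].
In Python, from plant import readout, eyes, ctrl gives the robot as it stands.
- The arm moves only by the tool move_arm, never from a script. Its argument "commands" is a list of rows, each a list of 7 numbers: the turn, a rotation vector about the world's x, y, z in rad, then the shift along the world's x, y, z in mm, then the closure in counts, from 0 (fully open) to 255 (shut). A call has 1 to 12 rows; each row is the pose to reach, as a shift and turn from the pose measured when the call began; what a row does not reach only later rows make up. A row lasts 1/10 s, in which the tool goes at most 50 mm and 8.59 degrees, less where a joint would pass 70% of its speed; a pose out of reach is approached as far as the arm can. A call with a gripper value outside its range is refused whole. The fingers move at their own pace and stop on an object; "newtons" is the grip in N (left out, the last holds). Time passes only in rows, so rows that repeat a pose let the fingers close. It gives the time, the measured TCP pose, the force and the opening at its end, in the units of the state.
- readout.get_state(): the state, without advancing time (a new reading comes with each control period).
- eyes.read_camera(name): name is "scene" or "top" or "wrist"; returns a dict with "color" (400x640x3 uint8, red, green, blue), "depth" (400x640 float32, m along the optical axis (not along the pixel's ray), 0 where there is no reading), "K" (3x3 intrinsics, pixels), "eye" and "attitude" of the camera in the world. Camera axes: x right, y down, z forward; pixel columns grow to the right and rows downward; lengths in m; the calibration is good to about 2 mm. A picture is of the moment at which its call begins.
- ctrl.sign_off(): hands the job in, once; it reports no verdict.
The state is a dict: "time": time; "qpos": joint angles; "dq": joint speeds; "joint_efforts": joint torques, N m; "eef_pos": TCP position; "tcp_rot": TCP orientation; "contact_force": force on the tool from outside, world axes, zero at the start; "wrist_torque": the same for the moment, N m; "opening": opening from 0.0 (shut) to 1.0 (fully open).
Only numpy, scipy, OpenCV 4.12 (cv2) and the standard library are available. Lean on these libraries where they do the work, as an engineer would, in place of code of your own. Each camera call takes 0.05 s, during which the arm holds its last target.

### The job

Throw the single spent reagent trough into the pedal bin on the bench: press the bin's pedal right down to its stop so that the lid swings over and stays open, let the pedal come up again, put the trough in the bin, then tip the lid back over so that it falls fully shut. If the amber bottle or the jar has been left standing in front of the pedal, set it aside first; both must stay upright and end standing on the bench well clear of the pedal. Leave the vortex mixer, tube rack, tip boxes and stack of clean troughs where they are.

Things in the scene. Friction and masses are not known exactly. Their poses are not given: they have to be found in the camera images.
- bin: White pedal bin, fixed: 150 mm deep (x), 200 wide (y), rim 196 mm up, 212 over the shut lid. Origin: centre of its underside. Its -x side is the front with the pedal, its +x side has the lid hinge, z up. Mouth 138 (x) by 188 (y), walls 6, inner floor 56 mm up. A thin steel lifting arm lies below the rim in the mouth's rear corner (x 30 to 75, y 76 to 84 mm).
- pedal_pad (a point): Centre of the top of the black pedal pad, 38 mm above the bench at rest, on the bin's centre line 115 mm in front of its centre. The pad is 40 mm deep, 70 mm wide, 8 mm thick; its outer edge stands 60 mm out from the bin's front wall. Pressed to the stop, this point is about 22 mm lower and 1 mm nearer to the bin.
- pedal (a joint): Pedal angle: 0 at rest (up), 0.35 rad at its stop. Hinged 65 mm behind the middle of the pad, 34 mm above the bench, axis along the bin's y. On the middle of the pad it takes about 13 N to start it and 8 N to keep it at the stop; it springs up again when let go.
- lid (a joint): Lid angle: 0 shut, 1.85 rad fully open, leaning back past upright. The lid is hinged at the rear rim. The pedal lifts it (4.85 rad per rad of pedal) but cannot pull it down. It balances at about 1.48 rad: past that it falls back to 1.85 and stays open by itself; brought below that it falls shut by itself within about a second. Only a pedal pressed nearly to its stop carries it over.
- lid_edge (a point): Middle of the lid's free edge (front edge when shut), 157 mm from the hinge axis; about 350 mm up and 46 mm behind the hinge when open. The lid is 206 mm wide and up to 15 mm thick: its outer face lies up to 11 mm beyond the line from hinge to this point. When open, the outer face looks to the bin's +x.
- lid_hinge (a point): Middle of the lid's hinge axis, 75 mm behind the bin's centre, 198 mm above the bench; the axis runs along the bin's y.
- trough_mid (a point): Centre (16 mm above its underside) of the spent reagent trough, an open white plastic tray lying alone on the bench: 52 mm wide (its x), 125 mm long (its y), 32 mm high, straight upright sides, 50 g. z up.
- bottle_mid (a point): Centre (75 mm above its underside) of the amber reagent bottle: 150 mm high, body 62 mm in diameter up to 93 mm, neck 25 mm from 121 mm up, black cap 29 mm in diameter on the top 16 mm; about 0.3 kg. z is its axis, up.
- jar_mid (a point): Centre (49 mm above its underside) of the straight white screw-cap jar, 54 mm in diameter, 98 mm high, about 0.22 kg. z is its axis, up.
- clean_stack: Bystander: stack of clean nested troughs, 52 mm (x) by 125 mm (y), 74 mm high. Origin under its centre.
- vortex: Bystander: small round grey vortex mixer, 104 mm in diameter, 66 mm high. Origin under its centre.
- tube_rack: Bystander: grey rack with tubes, 60 mm (x) by 110 mm (y), 102 mm high with the tubes. Origin under its centre.
- tip_boxes: Bystander: two pipette-tip boxes, one on the other, 82 mm (x) by 122 mm (y), 100 mm high. Origin under its centre.
There are look-alikes about, which are no part of the job. What is shaped like the part that bears jar_mid but blue or yellow is not meant.

How it is judged:
By the outcome, as a careful person would: the job done as asked, in the order asked, and still so for the second after the job is handed in, with the robot touching nothing.
It also fails if it takes over 72 s, if anything falls off the work surface, if the arm or the gripper's body presses on something with over 40 N, if the wrist force passes 120 N, or if a joint passes its speed limit or range.

## Working session

There is one attempt and no reset: what is moved stays moved. The work goes in short steps, Python scripts to look and compute and a tool call to move; the robot and the scene stay as the last step left them, time stands still between calls to the robot, and variables do not carry over. Pictures are saved under pics/ and viewed, and the job is handed in when it is done.

Besides the shell and the picture viewer there is one more tool, called after "Call:" as name([rows], argument=value, ...), one row to a line, values as JSON. move_arm: Moves the arm, as the interface text tells. Its arguments: {"type":"object","properties":{"commands":{"type":"array"},"newtons":{"type":"number"}},"required":["commands"]}

```bash
mkdir -p pics
cat > h.py <<'E'
import numpy as np, cv2
from plant import readout, eyes, ctrl
from scipy.spatial.transform import Rotation as R
def snap(name,fn):
    c=eyes.read_camera(name)
    np.savez('pics/'+fn+'.npz',**{k:np.array(v) for k,v in c.items()})
    cv2.imwrite('pics/'+fn+'.png',c['color'][:,:,::-1]); return c
def cloud(c):
    K=np.array(c['K']);d=np.array(c['depth']);v,u=np.indices(d.shape)
    p=np.stack([(u-K[0,2])/K[0,0]*d,(v-K[1,2])/K[1,1]*d,d],-1)
    a=np.array(c['attitude'])
    M=a if a.shape==(3,3) else R.from_quat(a).as_matrix()
    P=p@M.T+np.array(c['eye']); P[d==0]=np.nan; return P
E
python3 - <<'E'
from h import *
print(readout.get_state())
for n in('scene','top','wrist'):
    c=snap(n,n+'0'); print(n,c['K'],c['eye'],c['attitude'])
E
```

```text
{'time': 0.0, 'qpos': array([ 1.05700584e+00,  2.87175586e-01,  1.57814348e+00,  4.39643790e-05,
        1.27859954e+00, -1.50013206e-01]), 'dq': array([ 9.27069261e-05,  1.68886827e-03,  1.02002858e-03,  1.21895696e-04,
        1.67310861e-04, -1.65230978e-04]), 'joint_efforts': array([-2.22393021e-03, -4.05999398e+01, -2.92616522e+01, -2.80541399e-04,
        5.84374677e-03,  7.19847606e-06]), 'eef_pos': array([0.23977532, 0.6301953 , 0.19055881]), 'tcp_rot': array([-0.40165115,  0.5829435 ,  0.40095734,  0.58145201]), 'contact_force': array([ 0.12974865,  0.58729362, -0.45401514]), 'wrist_torque': array([-0.03872078, -0.02017818,  0.00875222]), 'opening': 1.000332747758401}
scene [[478.58908565   0.         316.70663425]
 [  0.         478.58908565 193.30487008]
 [  0.           0.           1.        ]] [ 1.27880978 -0.18891888  1.0745613 ] [ 0.76671172  0.54954015 -0.18754489 -0.27383514]
top [[369.45614602   0.         318.38978736]
 [  0.         369.45614602 199.75101739]
 [  0.           0.           1.        ]] [0.3319968  0.08297648 1.28051497] [ 0.70675506 -0.70083305  0.07613103 -0.05945078]
wrist [[305.71794766   0.         319.09103637]
 [  0.         305.71794766 203.44036956]
 [  0.           0.           1.        ]] [0.16126878 0.66170918 0.37392977] [0.81185858 0.5597856  0.09298556 0.13740243]
```

View pics/scene0.png

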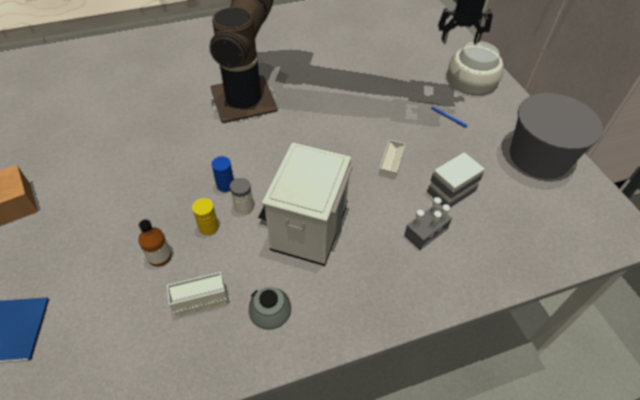

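View pics/top0.png

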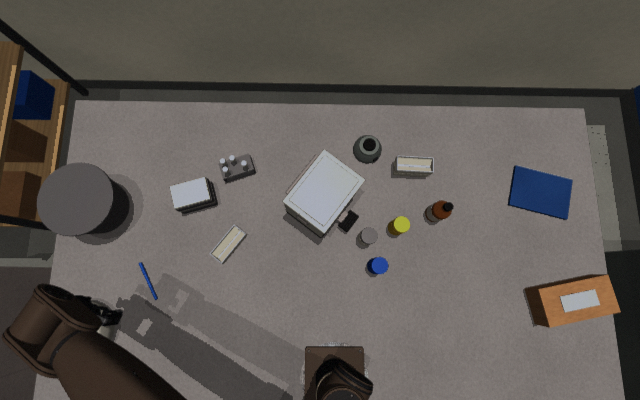

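View pics/wrist0.png

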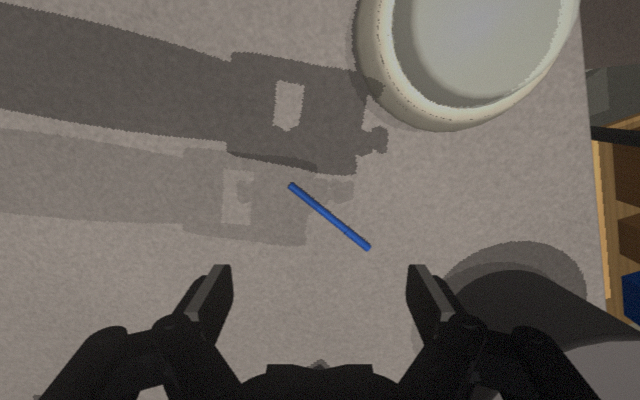

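The jar stands at top-view (369,236), right in front of the pedal at (348,221). The spent trough is at (228,244), the bin at (325,190), the bottle at (442,210), and yellow and blue look-alikes are near the jar. Next I'll measure these positions.

Run:
```python
from h import *
for n in('top','scene'):
    c=dict(np.load(f'pics/{n}0.npz')); P=cloud(c)
    np.save(f'pics/{n}P.npy',P)
    Z=P[...,2]
    m=(Z>0.02)&(P[...,0]>0.2)&(P[...,0]<0.95)&(abs(P[...,1])<0.6)
    k,l,s,ce=cv2.connectedComponentsWithStats(m.astype(np.uint8))
    for i in range(1,k):
        if s[i,4]<40: continue
        p=P[l==i]; zt=np.percentile(p[:,2],97)
        t=p[p[:,2]>zt-0.008]
        r=cv2.minAreaRect((t[:,:2]*1000).astype(np.float32))
        print(n,ce[i].round(),s[i,4],'ztop %.3f'%zt,'mean',t.mean(0).round(3),'rect',np.round(r[0]),np.round(r[1]),round(r[2],1))
c=dict(np.load('pics/top0.npz'))
cv2.imwrite('pics/crop0.png',cv2.resize(c['color'][130:290,200:460,::-1],None,fx=3,fy=3,interpolation=cv2.INTER_CUBIC))
```

```text
top [367. 148.] 572 ztop 0.068 mean [ 0.768 -0.12   0.066] rect [ 768. -120.] [41. 41.] 87.8
top [323. 194.] 4234 ztop 0.217 mean [0.569 0.043 0.213] rect [573.  44.] [161. 203.] 52.8
top [236. 165.] 610 ztop 0.104 mean [0.684 0.347 0.102] rect [687. 339.] [47. 81.] 19.6
top [414. 165.] 711 ztop 0.076 mean [ 0.699 -0.278  0.073] rect [ 697. -274.] [125.  55.] 86.8
top [193. 194.] 1214 ztop 0.104 mean [0.582 0.474 0.101] rect [583. 474.] [ 79. 118.] 17.2
top [439. 210.] 421 ztop 0.152 mean [ 0.537 -0.35   0.15 ] rect [ 536. -350.] [26. 28.] 3.4
top [399. 225.] 302 ztop 0.102 mean [ 0.486 -0.214  0.099] rect [ 486. -214.] [51. 52.] 73.2
top [227. 243.] 275 ztop 0.036 mean [0.421 0.357 0.032] rect [424. 357.] [ 53. 125.] 52.7
top [367. 236.] 276 ztop 0.103 mean [ 0.449 -0.107  0.099] rect [ 449. -107.] [52. 51.] 44.4
top [378. 265.] 289 ztop 0.103 mean [ 0.354 -0.139  0.099] rect [ 354. -139.] [48. 50.] 88.5
top [ 77. 319.] 2746 ztop 0.554 mean [0.205 0.512 0.552] rect [207. 515.] [14. 93.] 0.0
scene [449.  19.] 484 ztop 0.385 mean [0.249 0.596 0.384] rect [247. 595.] [41.  6.] 5.6
scene [392. 157.] 302 ztop 0.035 mean [0.428 0.358 0.032] rect [426. 359.] [ 52. 131.] 52.2
scene [306. 201.] 7689 ztop 0.215 mean [0.581 0.04  0.212] rect [579.  47.] [166. 206.] 53.2
scene [445. 195.] 2927 ztop 0.104 mean [0.604 0.454 0.101] rect [622. 415.] [102. 276.] 30.6
scene [232. 183.] 1163 ztop 0.101 mean [ 0.408 -0.121  0.097] rect [ 404. -122.] [154.  53.] 19.1
scene [204. 215.] 653 ztop 0.100 mean [ 0.49  -0.213  0.097] rect [ 489. -213.] [54. 52.] 31.4
scene [153. 243.] 981 ztop 0.150 mean [ 0.541 -0.349  0.149] rect [ 540. -350.] [28. 28.] 16.8
scene [196. 293.] 1682 ztop 0.075 mean [ 0.699 -0.273  0.072] rect [ 699. -273.] [125.  56.] 87.6
scene [269. 306.] 1290 ztop 0.068 mean [ 0.773 -0.119  0.065] rect [ 771. -119.] [43. 42.] 11.5
```

View pics/crop0.png

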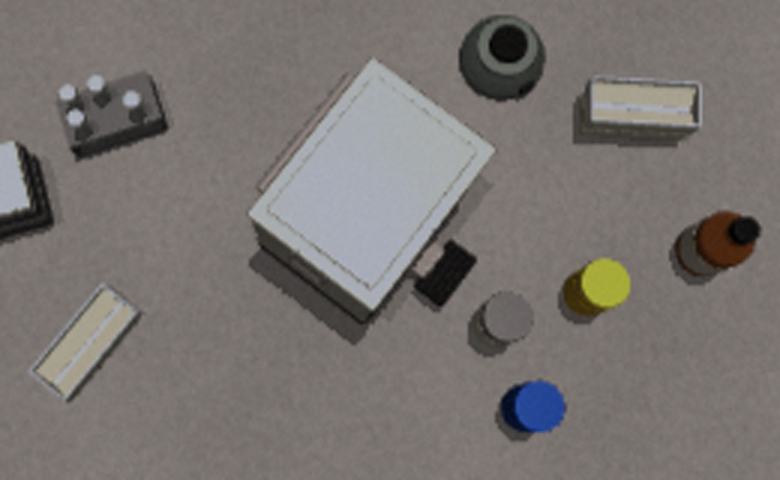

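Run:
```python
from h import *
def bp(c,u,v,z):
    K=c['K'];M=R.from_quat(c['attitude']).as_matrix()
    d=M@np.array([(u-K[0,2])/K[0,0],(v-K[1,2])/K[1,1],1]); e=c['eye']; return e+d*(z-e[2])/d[2]
T=dict(np.load('pics/top0.npz'));S=dict(np.load('pics/scene0.npz'))
q=[bp(T,u/3+200,v/3+130,.208)[:2] for u,v in[(375,58),(495,150),(372,310),(250,213)]]
for i in range(4):
    e=q[(i+1)%4]-q[i]; print(q[i].round(3),'len',np.linalg.norm(e).round(3),'dir',np.degrees(np.arctan2(e[1],e[0])).round(1))
print('ctr',np.mean(q,0))
print('pad',[bp(T,u/3+200,v/3+130,.038)[:2].round(3) for u,v in[(452,242),(476,262),(438,306),(415,287)]])
P=np.load('pics/topP.npy'); g=T['color'].max(2)
m=(g<45); m[:205]=0;m[240:]=0;m[:,:335]=0;m[:,362:]=0
p=P[m&(P[...,2]>.025)&(P[...,2]<.05)]; print(len(p),p.mean(0)); r=cv2.minAreaRect((p[:,:2]*1000).astype(np.float32));print(r)
for n,C in(('top',T),('scene',S)):
    P=np.load(f'pics/{n}P.npy'); t=P[(P[...,2]>.195)&(P[...,2]<.23)&(abs(P[...,0]-.57)<.2)&(abs(P[...,1]-.05)<.2)]
    print(n,cv2.minAreaRect((t[:,:2]*1000).astype(np.float32)))
s=readout.get_state();M=R.from_quat(s['tcp_rot']).as_matrix();print(M.round(2)); 
W=dict(np.load('pics/wrist0.npz'));print('cam in tool',M.T@(W['eye']-s['eef_pos']))
cv2.imwrite('pics/crop1.png',cv2.resize(S['color'][130:290,180:440,::-1],None,fx=3,fy=3,interpolation=cv2.INTER_CUBIC))
```

```text
[0.697 0.039] len 0.153 dir -128.2
[ 0.603 -0.081] len 0.202 dir 142.8
[0.441 0.041] len 0.153 dir 51.9
[0.536 0.162] len 0.203 dir -37.2
ctr [0.56918713 0.04016445]
pad [array([ 0.537, -0.056]), array([ 0.514, -0.083]), array([ 0.464, -0.04 ]), array([ 0.485, -0.014])]
204 [ 0.50110725 -0.04757055  0.03874446]
((502.34716796875, -47.551246643066406), (38.44050598144531, 67.099365234375), 50.70878982543945)
top ((574.9006958007812, 46.213043212890625), (168.8921661376953, 207.0424346923828), 53.01740264892578)
scene ((576.8682861328125, 48.41187286376953), (169.34841918945312, 210.96881103515625), 53.22980880737305)
[[-0.   -0.93  0.36]
 [-0.    0.36  0.93]
 [-1.    0.   -0.  ]]
cam in tool [-0.18307558  0.08466764  0.00102956]
```

View pics/crop1.png

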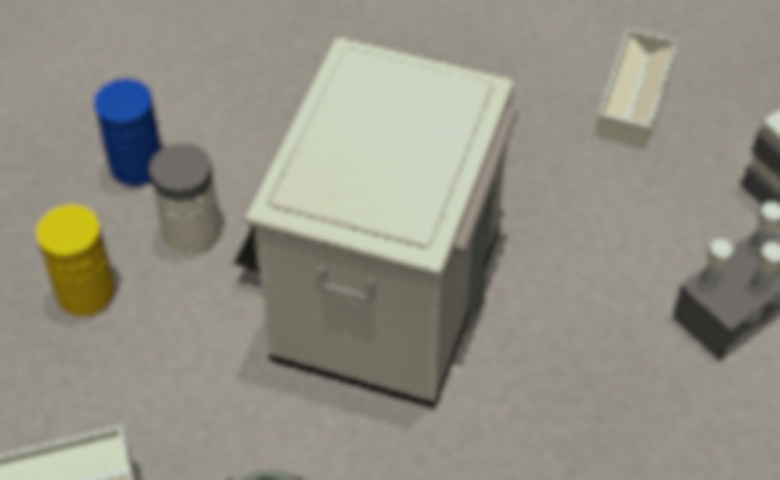

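Call:
move_arm([
  [0, 0, 0.1, 20, -30, 40, 0],
  [0, 0, 0.2, 40, -70, 90, 0],
  [0, 0, 1.285, 180, -330, 150, 0],
  [0, 0, 1.285, 180, -330, 150, 0],
  [0, 0, 1.285, 180, -330, 150, 0],
  [0, 0, 1.285, 180, -330, 150, 0],
  [0, 0, 1.285, 180, -330, 150, 0],
  [0, 0, 1.285, 180, -330, 150, 0],
  [0, 0, 1.285, 180, -330, 150, 0],
  [0, 0, 1.285, 180, -330, 150, 0],
  [0, 0, 1.285, 180, -330, 150, 0],
  [0, 0, 1.285, 180, -330, 150, 0],
], newtons=30)

```text
time: 1.35
eef_pos: [0.4196, 0.3004, 0.3404]
tcp_rot: [0.67, -0.227, -0.67, -0.226]
contact_force: [-0.5, 0.7, -0.3]
opening: 0.999
```

```bash
cat > st.py <<'E'
from h import *
s=readout.get_state();M=R.from_quat(s['tcp_rot']).as_matrix()
print('t',round(s['time'],2),'q',s['qpos'].round(2),'p',s['eef_pos'].round(4),'F',s['contact_force'].round(1),'op',round(s['opening'],3))
print('ydir(cam)',np.degrees(np.arctan2(M[1,1],M[0,1])).round(1),'zdir',np.degrees(np.arctan2(M[1,2],M[0,2])).round(1),'x',M[:,0].round(3))
E
python3 st.py
```

```text
t 1.35 q [ 0.43 -0.15  1.77 -0.    1.52 -2.06] p [0.4196 0.3004 0.3404] F [-0.5  0.7 -0.3] op 0.999
ydir(cam) -127.3 zdir 142.7 x [ 0.    -0.002 -1.   ]
```

Call:
move_arm([
  [0, 0, -0.24, 29, -407, 0, 0],
  [0, 0, -0.24, 29, -407, 0, 0],
  [0, 0, -0.24, 29, -407, 0, 0],
  [0, 0, -0.24, 29, -407, 0, 0],
  [0, 0, -0.24, 29, -407, 0, 0],
  [0, 0, -0.24, 29, -407, 0, 0],
  [0, 0, -0.24, 29, -407, 0, 0],
  [0, 0, -0.24, 29, -407, 0, 0],
  [0, 0, -0.24, 29, -407, 0, 0],
  [0, 0, -0.24, 29, -407, -40, 0],
  [0, 0, -0.24, 29, -407, -80, 0],
  [0, 0, -0.24, 29, -407, -120, 0],
])

```text
time: 2.55
eef_pos: [0.4487, -0.1054, 0.2189]
tcp_rot: [0.638, -0.305, -0.638, -0.304]
contact_force: [-0.3, -0.7, -0.5]
opening: 0.998
```

```bash
python3 st.py
python3 - <<'E'
from h import *
snap('wrist','w1'); snap('scene','s1')
E
```

```text
t 2.55 q [-0.45 -0.23  2.05 -0.    1.31 -2.7 ] p [ 0.4487 -0.1054  0.2189] F [-0.3 -0.7 -0.5] op 0.998
ydir(cam) -141.1 zdir 128.9 x [ 0.001 -0.001 -1.   ]
```

View pics/w1.png

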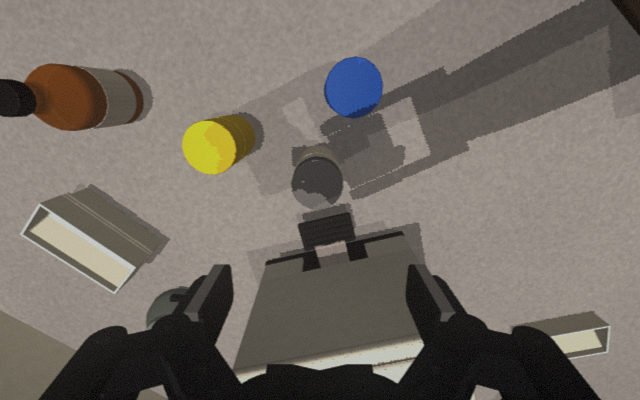

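View pics/s1.png

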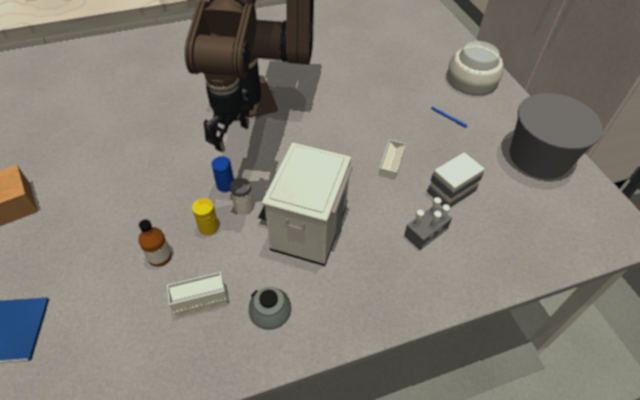

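```bash
cat >> h.py <<'E'
def proj(c,p):
    M=R.from_quat(c['attitude']).as_matrix(); q=M.T@(np.array(p)-c['eye']); q=np.array(c['K'])@q; return q[:2]/q[2]
E
python3 - <<'E'
from h import *
s=dict(np.load('pics/s1.npz')); w=dict(np.load('pics/w1.npz'))
print(proj(s,[.449,-.105,.219]),proj(s,[.449,-.107,.098]),proj(w,[.449,-.107,.098]))
P=cloud(w); t=P[(abs(P[...,2]-.1)<.01)&(abs(P[...,0]-.45)<.04)&(abs(P[...,1]+.107)<.04)]
print(len(t),cv2.minEnclosingCircle((t[:,:2]*1000).astype(np.float32)),t.mean(0))
E
```

```text
[234.17366585 152.89793262] [238.96430315 184.68451252] [317.38932236 182.94448004]
2094 ((450.546142578125, -106.13926696777344), 27.05821990966797) [ 0.44929737 -0.1069079   0.09903565]
```

Call:
move_arm([
  [0, 0, 0, 1, -1, -40, 0],
  [0, 0, 0, 1, -1, -80, 0],
  [0, 0, 0, 1, -1, -120, 0],
  [0, 0, 0, 1, -1, -150, 0],
  [0, 0, 0, 1, -1, -169, 0],
  [0, 0, 0, 1, -1, -169, 0],
  [0, 0, 0, 1, -1, -169, 120],
  [0, 0, 0, 1, -1, -169, 255],
  [0, 0, 0, 1, -1, -169, 255],
  [0, 0, 0, 1, -1, -169, 255],
  [0, 0, 0, 1, -1, -169, 255],
  [0, 0, 0, 1, -1, -169, 255],
], newtons=30)

```text
time: 3.85
eef_pos: [0.4479, -0.1053, 0.0472]
tcp_rot: [-0.635, 0.305, 0.641, 0.304]
contact_force: [0.8, -0.1, 6.7]
opening: 0.615
```

```bash
python3 st.py
```

```text
t 3.85 q [-0.45 -0.01  2.2  -0.    0.96 -2.7 ] p [ 0.4479 -0.1053  0.0472] F [ 0.8 -0.1  6.7] op 0.615
ydir(cam) -141.0 zdir 128.9 x [-0.008  0.003 -1.   ]
```

Call:
move_arm([
  [0, 0, 0, 0, 0, 25, 255],
  [0, 0, 0, 0, 0, 65, 255],
  [0, 0, 0, 0, 0, 105, 255],
  [0, 0, 0, 0, 0, 130, 255],
  [0, 0, -0.1, -10, -45, 130, 255],
  [0, 0, -0.2, -20, -85, 130, 255],
  [0, 0, -0.3, -28, -125, 130, 255],
  [0, 0, -0.4, -38, -165, 130, 255],
  [0, 0, -0.5, -45, -200, 130, 255],
  [0, 0, -0.52, -48, -215, 130, 255],
  [0, 0, -0.52, -48, -215, 130, 255],
  [0, 0, -0.52, -48, -215, 100, 255],
])

```text
time: 5.05
eef_pos: [0.4024, -0.3225, 0.1516]
tcp_rot: [0.539, -0.458, -0.538, -0.459]
contact_force: [1.0, -0.4, -1.4]
opening: 0.613
```

```bash
python3 st.py
python3 - <<'E'
from h import *
c=snap('scene','s2')
cv2.imwrite('pics/s2c.png',cv2.resize(c['color'][100:320,100:360,::-1],None,fx=2.5,fy=2.5))
E
```

```text
t 5.05 q [-0.87 -0.03  2.    0.    1.17 -2.6 ] p [ 0.4024 -0.3225  0.1516] F [ 1.  -0.4 -1.4] op 0.613
ydir(cam) -170.8 zdir 99.2 x [ 0.002 -0.    -1.   ]
```

View pics/s2c.png

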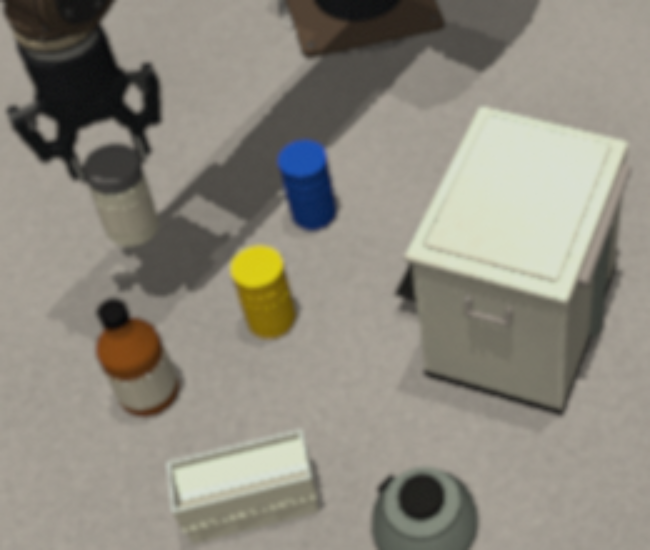

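Call:
move_arm([
  [0, 0, 0, 0, 0, -40, 255],
  [0, 0, 0, 0, 0, -75, 255],
  [0, 0, 0, 0, 0, -92, 255],
  [0, 0, 0, 0, 0, -98, 255],
  [0, 0, 0, 0, 0, -101, 255],
  [0, 0, 0, 0, 0, -102, 255],
  [0, 0, 0, 0, 0, -102, 255],
])

```text
time: 5.8
eef_pos: [0.3994, -0.3155, 0.0458]
tcp_rot: [-0.532, 0.455, 0.546, 0.459]
contact_force: [-7.1, 8.7, 22.4]
opening: 0.616
```

```bash
python3 st.py
```

```text
t 5.8 q [-0.87  0.11  2.08  0.    0.98 -2.61] p [ 0.3994 -0.3155  0.0458] F [-7.1  8.7 22.4] op 0.616
ydir(cam) -170.6 zdir 99.4 x [-0.011  0.017 -1.   ]
```

Call:
move_arm([
  [0, 0, 0, 0, 0, 2, 255],
  [0, 0, 0, 0, 0, 2, 120],
  [0, 0, 0, 0, 0, 3, 0],
  [0, 0, 0, 0, 0, 3, 0],
  [0, 0, 0, 0, 0, 5, 0],
  [0, 0, 0, 0, 0, 20, 0],
  [0, 0, 0, 0, 0, 60, 0],
  [0, 0, 0, 0, 0, 100, 0],
  [0, 0, 0, 0, 0, 140, 0],
  [0, 0, 0, 0, 0, 170, 0],
  [0, 0, 0, 0, 0, 170, 0],
])

```text
time: 6.9
eef_pos: [0.4014, -0.318, 0.2218]
tcp_rot: [-0.536, 0.456, 0.542, 0.459]
contact_force: [-0.5, 0.2, 1.1]
opening: 1.001
```

```bash
python3 st.py
python3 - <<'E'
from h import *
c=snap('scene','s3')
cv2.imwrite('pics/s3c.png',cv2.resize(c['color'][100:320,100:360,::-1],None,fx=2.5,fy=2.5))
E
```

```text
t 6.9 q [-0.87 -0.1   1.93  0.    1.31 -2.6 ] p [ 0.4014 -0.318   0.2218] F [-0.5  0.2  1.1] op 1.001
ydir(cam) -170.6 zdir 99.4 x [-0.004  0.008 -1.   ]
```

View pics/s3c.png

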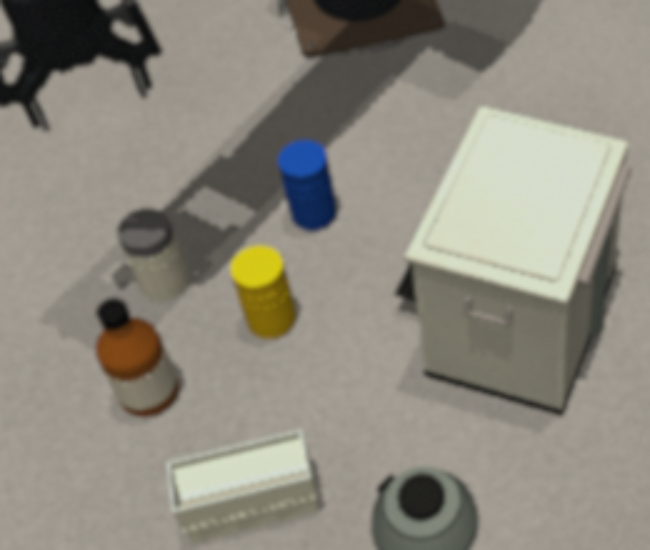

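Run:
```python
from h import *
s=readout.get_state()
M=R.from_quat(s['tcp_rot']).as_matrix()
yb=np.array([-.793,.609,0]);
x=np.array([.609*np.sin(.3),.793*np.sin(.3),-np.cos(.3)])
th=np.radians(125); z=np.array([np.cos(th),np.sin(th),0]); 
z-=x*(x@z); z/=np.linalg.norm(z); y=np.cross(z,x)
T=np.stack([x,y,z],1); print((R.from_matrix(T@M.T)).as_rotvec().round(3))
print((np.array([.5004,-.0485,.2])-s['eef_pos'])*1000)
```

```text
[ 0.181 -0.244  0.455]
[ 99.99841852 268.28263313 -18.75365535]
```

Call:
move_arm([
  [0.02, -0.02, 0.05, 10, 30, 0, 255],
  [0.181, -0.244, 0.455, 100, 268, -10, 255],
  [0.181, -0.244, 0.455, 100, 268, -10, 255],
  [0.181, -0.244, 0.455, 100, 268, -10, 255],
  [0.181, -0.244, 0.455, 100, 268, -10, 255],
  [0.181, -0.244, 0.455, 100, 268, -10, 255],
  [0.181, -0.244, 0.455, 100, 268, -10, 255],
  [0.181, -0.244, 0.455, 100, 268, -10, 255],
  [0.181, -0.244, 0.455, 100, 268, -50, 255],
  [0.181, -0.244, 0.455, 100, 268, -100, 255],
  [0.181, -0.244, 0.455, 100, 268, -150, 255],
  [0.181, -0.244, 0.455, 100, 268, -150, 255],
])

```text
time: 8.15
eef_pos: [0.4969, -0.0413, 0.0638]
tcp_rot: [0.634, -0.223, -0.608, -0.423]
contact_force: [-0.6, 0.0, 0.1]
opening: 0.001
```

```bash
python3 st.py
python3 - <<'E'
from h import *
c=snap('scene','s4')
cv2.imwrite('pics/s4c.png',cv2.resize(c['color'][100:300,160:420,::-1],None,fx=3,fy=3))
c=snap('wrist','w4')
E
```

```text
t 8.15 q [-0.45 -0.02  2.19  0.35  0.95 -2.84] p [ 0.4969 -0.0413  0.0638] F [-0.6  0.   0.1] op 0.001
ydir(cam) -145.7 zdir 125.8 x [ 0.16   0.231 -0.96 ]
```

View pics/s4c.png

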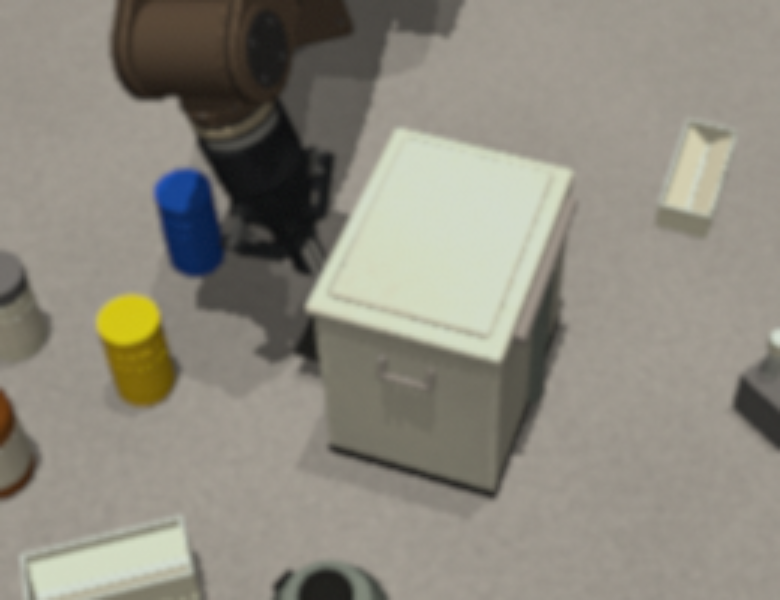

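View pics/w4.png

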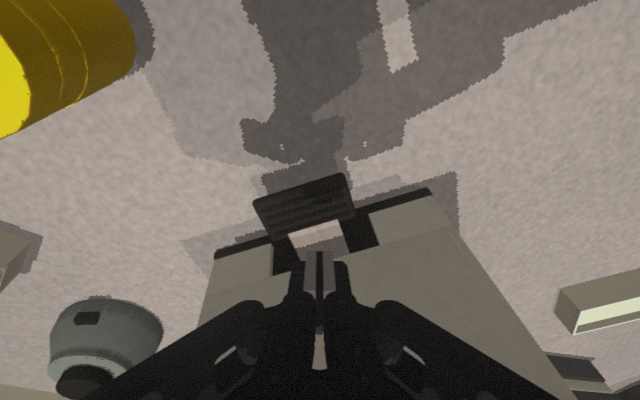

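Call:
move_arm([
  [0, 0, -0.12, 3, -5, 0, 255],
  [0, 0, -0.25, 4, -7, 0, 255],
  [0, 0, -0.25, 4, -7, 0, 255],
  [0, 0, -0.25, 4, -7, -12, 255],
  [0, 0, -0.25, 4, -7, -20, 255],
  [0, 0, -0.25, 4, -7, -20, 255],
])

```text
time: 8.85
eef_pos: [0.5055, -0.0505, 0.0497]
tcp_rot: [0.605, -0.3, -0.547, -0.494]
contact_force: [0.3, 0.1, -0.9]
opening: 0.002
```

```bash
python3 st.py
python3 - <<'E'
from h import *
c=snap('wrist','w5')
print(proj(c,[.501,-.0475,.038]))
cv2.imwrite('pics/w5c.png',cv2.resize(c['color'][120:400,180:480,::-1],None,fx=2,fy=2))
E
```

```text
t 8.85 q [-0.45 -0.01  2.22  0.35  0.84 -2.61] p [ 0.5055 -0.0505  0.0497] F [ 0.3  0.1 -0.9] op 0.002
ydir(cam) -159.9 zdir 111.5 x [ 0.221  0.178 -0.959]
[322.81961851 217.81231958]
```

View pics/w5c.png

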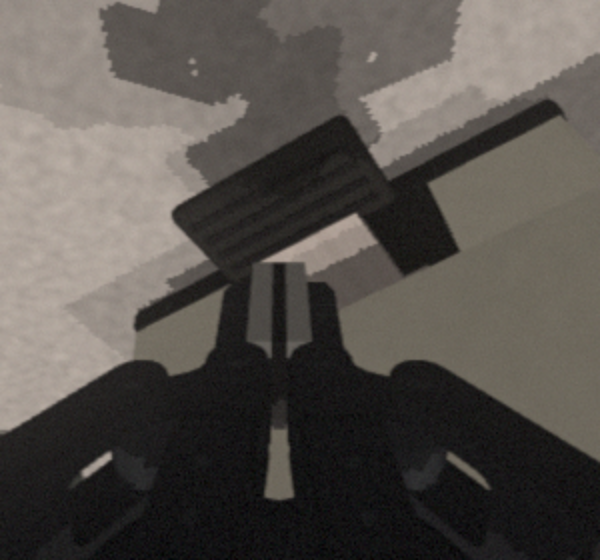

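Run:
```python
from h import *
c=dict(np.load('pics/w5.npz'))
print(proj(c,[.5055,-.0505,.0497]),proj(c,[.5055,-.0505,.038]))
```

```text
[317.76161481 232.75398735] [316.34491017 221.72661185]
```

Call:
move_arm([
  [0, 0, 0, -3, -1, -4, 255],
  [0, 0, 0, -3, -1, -8, 255],
  [0, 0, 0, -3, -1, -12, 255],
  [0, 0, 0, -3, -1, -16, 255],
  [0, 0, 0, -3, -1, -20, 255],
  [0, 0, 0, -2, -1, -24, 255],
  [0, 0, 0, -2, -1, -28, 255],
  [0, 0, 0, -2, 0, -32, 255],
  [0, 0, 0, -2, 0, -34, 255],
  [0, 0, 0, -2, 0, -34, 255],
])

```text
time: 9.9
eef_pos: [0.5036, -0.0505, 0.0157]
tcp_rot: [0.605, -0.3, -0.547, -0.494]
contact_force: [0.8, -0.7, 0.3]
opening: 0.002
```

```bash
python3 st.py
python3 - <<'E'
from h import *
c=snap('scene','s6')
cv2.imwrite('pics/s6c.png',cv2.resize(c['color'][60:300,160:420,::-1],None,fx=2.5,fy=2.5))
E
```

```text
t 9.9 q [-0.45  0.05  2.24  0.38  0.77 -2.65] p [ 0.5036 -0.0505  0.0157] F [ 0.8 -0.7  0.3] op 0.002
ydir(cam) -159.9 zdir 111.5 x [ 0.221  0.178 -0.959]
```

View pics/s6c.png

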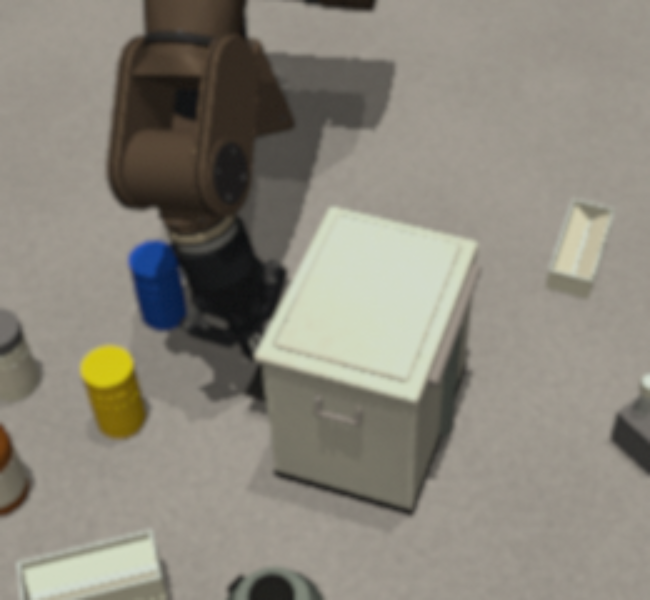

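Run:
```python
from h import *
c=snap('wrist','w6'); s=readout.get_state();M=R.from_quat(s['tcp_rot']).as_matrix()
print(proj(c,s['eef_pos']),proj(c,[.501,-.0475,.038]))
P=cloud(c)
for v in (190,200,210,215,220,225,230,235,240,245,250,260):
    for u in(310,319,327): print(v,u,P[v,u].round(3),(M.T@(P[v,u]-s['eef_pos'])).round(3),end=' | ')
    print()
cv2.imwrite('pics/w6c.png',cv2.resize(c['color'][120:400,180:480,::-1],None,fx=2,fy=2))
```

```text
[317.57938847 233.02730667] [327.22064211 254.43776479]
190 310 [ 0.482 -0.063  0.002] [ 0.007  0.027 -0.005] | 190 319 [ 0.481 -0.057  0.   ] [0.009 0.027 0.001] | 190 327 [ 0.479 -0.052  0.001] [0.009 0.027 0.006] | 
200 310 [ 0.49  -0.06   0.001] [ 0.01   0.019 -0.005] | 200 319 [ 0.488 -0.054  0.001] [0.01  0.019 0.001] | 200 327 [ 0.487 -0.049  0.001] [0.011 0.019 0.006] | 
210 310 [ 0.498 -0.057  0.002] [ 0.011  0.012 -0.005] | 210 319 [ 0.495 -0.052  0.002] [0.012 0.012 0.001] | 210 327 [ 0.494 -0.046  0.001] [0.013 0.011 0.006] | 
215 310 [ 0.502 -0.056  0.001] [ 0.013  0.007 -0.005] | 215 319 [ 0.5   -0.05   0.001] [0.014 0.007 0.001] | 215 327 [ 0.498 -0.044  0.001] [0.014 0.007 0.006] | 
220 310 [ 0.506 -0.054  0.001] [ 0.015  0.003 -0.005] | 220 319 [ 0.504 -0.048  0.002] [0.014 0.003 0.001] | 220 327 [ 0.503 -0.042  0.   ] [0.016 0.002 0.007] | 
225 310 [ 0.509 -0.053  0.002] [ 0.014 -0.    -0.005] | 225 319 [ 0.508 -0.046  0.001] [ 0.017 -0.001  0.001] | 225 327 [ 0.507 -0.041  0.001] [ 0.017 -0.002  0.007] | 
230 310 [ 0.514 -0.051  0.001] [ 0.017 -0.005 -0.005] | 230 
[... 252 characters left out ...]
[-0.027  0.011  0.005] | 
240 310 [ 0.494 -0.061  0.038] [-0.025  0.007 -0.004] | 240 319 [ 0.49  -0.057  0.04 ] [-0.027  0.008  0.001] | 240 327 [ 0.489 -0.053  0.04 ] [-0.026  0.008  0.005] | 
245 310 [ 0.496 -0.06   0.039] [-0.025  0.004 -0.004] | 245 319 [ 0.494 -0.056  0.039] [-0.025  0.004  0.001] | 245 327 [ 0.492 -0.052  0.04 ] [-0.026  0.004  0.006] | 
250 310 [ 0.5   -0.059  0.039] [-0.024  0.    -0.004] | 250 319 [ 0.497 -0.055  0.041] [-0.026  0.001  0.001] | 250 327 [ 0.497 -0.049  0.039] [-0.023 -0.     0.006] | 
260 310 [ 0.484 -0.067  0.065] [-0.054  0.011 -0.003] | 260 319 [ 0.483 -0.063  0.065] [-0.053  0.01   0.001] | 260 327 [ 0.481 -0.059  0.065] [-0.053  0.01   0.005] |
```

View pics/w6c.png

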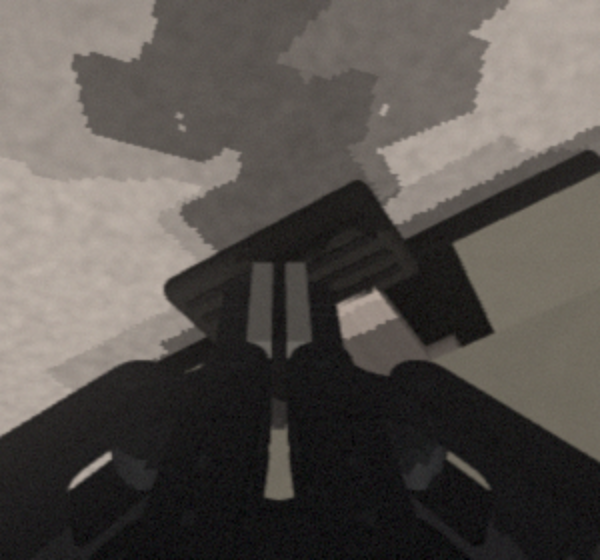

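Run:
```python
from h import *
c=dict(np.load('pics/w6.npz')); s=readout.get_state();M=R.from_quat(s['tcp_rot']).as_matrix()
P=cloud(c)
for v in range(246,300,4):
    print(v,[(M.T@(P[v,u]-s['eef_pos'])).round(3).tolist() for u in(300,311,326,338)])
print(proj(c,s['eef_pos']+M@[0,.011,0]),proj(c,s['eef_pos']+M@[-.05,.011,0]))
# scene cam
S=dict(np.load('pics/s6.npz'));print(proj(S,s['eef_pos']),proj(S,s['eef_pos']+M@[-.05,0,0]))
x,y=map(int,proj(S,s['eef_pos']+M@[-.05,0,0]))
cv2.imwrite('pics/s6d.png',cv2.resize(S['color'][150:240,200:300,::-1],None,fx=7,fy=6,interpolation=cv2.INTER_CUBIC))
```

```text
246 [[-0.024, 0.003, -0.01], [-0.025, 0.003, -0.004], [-0.025, 0.003, 0.005], [-0.024, 0.003, 0.012]]
250 [[-0.025, 0.001, -0.01], [-0.025, 0.001, -0.004], [-0.024, 0.0, 0.005], [-0.023, -0.0, 0.012]]
254 [[-0.025, -0.002, -0.01], [-0.049, 0.011, -0.003], [-0.047, 0.01, 0.004], [-0.023, -0.003, 0.012]]
258 [[-0.024, -0.005, -0.01], [-0.052, 0.011, -0.003], [-0.052, 0.011, 0.004], [-0.022, -0.006, 0.012]]
262 [[-0.049, 0.007, -0.008], [-0.054, 0.01, -0.003], [-0.056, 0.011, 0.004], [-0.049, 0.007, 0.01]]
266 [[-0.053, 0.007, -0.008], [-0.06, 0.011, -0.003], [-0.059, 0.01, 0.004], [-0.052, 0.006, 0.01]]
270 [[-0.056, 0.007, -0.008], [-0.063, 0.01, -0.003], [-0.063, 0.011, 0.004], [-0.055, 0.006, 0.01]]
274 [[-0.059, 0.006, -0.008], [-0.066, 0.011, -0.003], [-0.067, 0.011, 0.004], [-0.059, 0.006, 0.01]]
278 [[-0.062, 0.006, -0.008], [-0.069, 0.011, -0.002], [-0.069, 0.01, 0.004], [-0.062, 0.006, 0.01]]
282 [[-0.065, 0.006, -0.007], [-0.072, 0.01, -0.002], [-0.072, 0.01, 0.004], [-0.065, 0.006, 0.009]]
286 [[-0.068, 0.006, -0.007], [-0.075, 0.011, -0.002], [-0.075, 0.01, 0.004], [-0.069, 0.006, 0.009]]
290 [[-0.071, 0.005, -0.007], [-0.077, 0.01, -0.002], [-0.078, 0.011, 0.004], [-0.072, 0.007, 0.009]]
294 [[-0.085, 0.013, -0.006], [-0.081, 0.011, -0.002], [-0.077, 0.008, 0.004], [-0.085, 0.014, 0.008]]
298 [[-0.086, 0.012, -0.006], [-0.084, 0.011, -0.002], [-0.084, 0.012, 0.004], [-0.087, 0.013, 0.008]]
[317.55011432 217.39702988] [317.01319838 255.27359538]
[267.14543131 213.44572845] [261.62786403 200.47075519]
```

View pics/s6d.png

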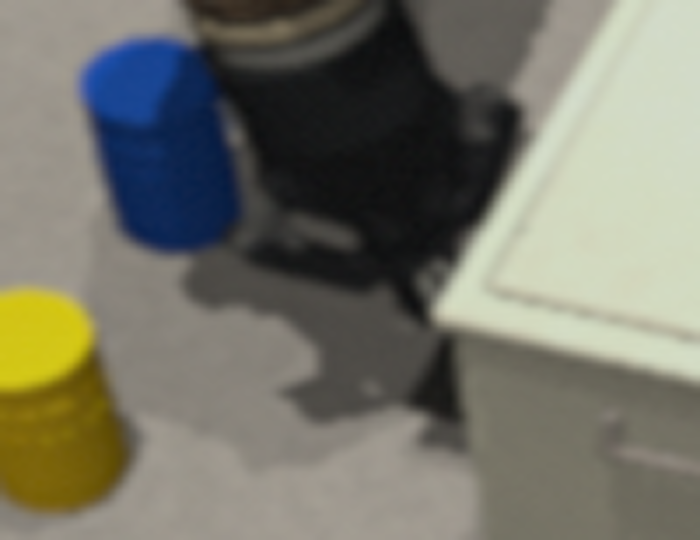

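Run:
```python
from h import *
# camera-frame analysis: finger tips in wrist frame for all wrist pics
for f in('wrist0','w1','w4','w5','w6'):
    c=dict(np.load(f'pics/{f}.npz')); K=c['K'];d=c['depth']
    v,u=np.indices(d.shape); p=np.stack([(u-K[0,2])/K[0,0]*d,(v-K[1,2])/K[1,1]*d,d],-1)
    m=(d>0)&(d<.19)&(v>215)
    k=p[m]; b=k[k[:,2]>np.percentile(k[:,2],99.5)]
    print(f,'max finger depth',b.mean(0).round(3), 'min row',v[m].min(), 'eye z',c['eye'][2].round(3))
w=dict(np.load('pics/w6.npz'));s=readout.get_state();M=R.from_quat(s['tcp_rot']).as_matrix();Mc=R.from_quat(w['attitude']).as_matrix()
print('cam in tool rot\n',(M.T@Mc).round(3),'tcp in cam',Mc.T@(s['eef_pos']-w['eye']))
s3=dict(np.load('pics/s3.npz'));P=cloud(s3)
a=P[(P[...,2]>.085)&(P[...,2]<.11)&(abs(P[...,0]-.40)<.06)&(abs(P[...,1]+.32)<.06)]
print(len(a),a.mean(0),cv2.minEnclosingCircle((a[:,:2]*1000).astype(np.float32)))
```

```text
wrist0 max finger depth [-0.001  0.042  0.149] min row 264 eye z 0.374
w1 max finger depth [0.003 0.042 0.149] min row 264 eye z 0.402
w4 max finger depth [0.077 0.051 0.189] min row 251 eye z 0.221
w5 max finger depth [0.069 0.039 0.189] min row 216 eye z 0.203
w6 max finger depth [0.057 0.038 0.189] min row 216 eye z 0.169
cam in tool rot
 [[ 0.    -0.327  0.945]
 [-0.    -0.945 -0.327]
 [ 1.     0.    -0.   ]] tcp in cam [-0.00098957  0.01936858  0.20013302]
315 [ 0.40476601 -0.31488809  0.09613765] ((401.28143310546875, -315.3600158691406), 29.577190399169922)
```

Run:
```python
from h import *
S=dict(np.load('pics/s3.npz'))
e=np.array([.4014,-.318,.2218]);j=np.array([-.163,.987,0])
for h in(.013,.03,.045,.06,.075):
    print(h,[((proj(S,e+[0,0,h]+sg*.046*j)-[100,100])*2.5).round() for sg in(-1,1)])
cv2.imwrite('pics/s3d.png',cv2.resize(S['color'][90:170,90:190,::-1],None,fx=7,fy=7,interpolation=cv2.INTER_CUBIC))
print([((proj(S,e+[0,0,.05]+sg*.046*j)-[90,90])*7).round() for sg in(-1,1)])
```

```text
0.013 [array([ 55., 154.]), array([151., 121.])]
0.03 [array([ 49., 141.]), array([146., 109.])]
0.045 [array([ 44., 130.]), array([142.,  98.])]
0.06 [array([ 39., 119.]), array([138.,  86.])]
0.075 [array([ 34., 107.]), array([134.,  74.])]
[array([190., 424.]), array([465., 332.])]
```

View pics/s3d.png

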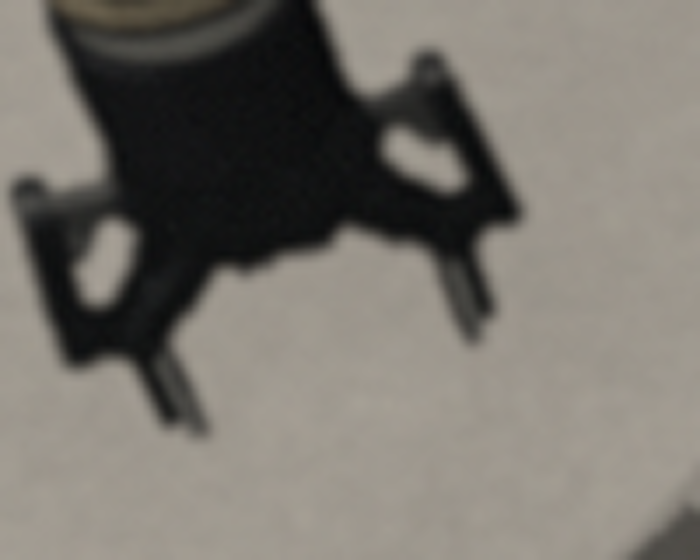

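Call:
move_arm([
  [0, 0, 0, 4, 5, 3, 255],
  [0, 0, 0, 9, 11, 3, 255],
  [0, 0, 0, 9, 11, 0, 255],
  [0, 0, 0, 9, 11, -4, 255],
  [0, 0, 0, 9, 11, -8, 255],
  [0, 0, 0, 9, 11, -12, 255],
  [0, 0, 0, 9, 11, -16, 255],
  [0, 0, 0, 9, 11, -18, 255],
  [0, 0, 0, 9, 11, -18, 255],
])

```text
time: 10.9
eef_pos: [0.5128, -0.0397, -0.0012]
tcp_rot: [0.605, -0.3, -0.548, -0.494]
contact_force: [-6.1, 0.3, 11.6]
opening: 0.003
```

```bash
python3 st.py
python3 - <<'E'
from h import *
c=snap('wrist','w7')
cv2.imwrite('pics/w7c.png',cv2.resize(c['color'][120:400,180:480,::-1],None,fx=2,fy=2))
E
```

```text
t 10.9 q [-0.42  0.1   2.23  0.39  0.73 -2.64] p [ 0.5128 -0.0397 -0.0012] F [-6.1  0.3 11.6] op 0.003
ydir(cam) -159.8 zdir 111.6 x [ 0.22   0.178 -0.959]
```

View pics/w7c.png

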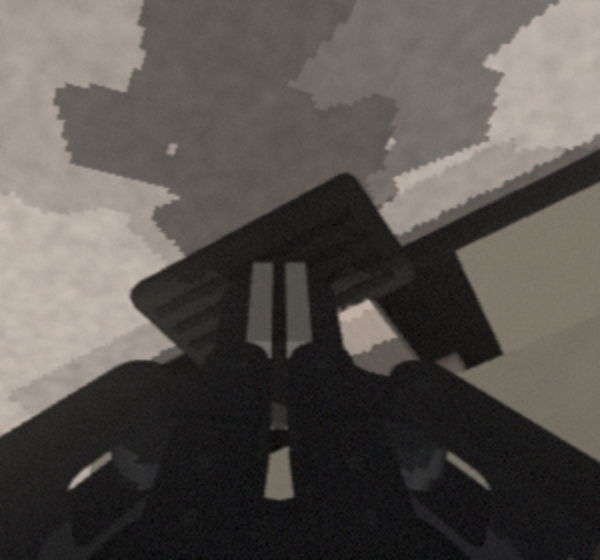

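Call:
move_arm([
  [0, 0, 0, 0, 0, -5, 255],
  [0, 0, 0, 0, 0, -10, 255],
  [0, 0, 0, 0, 0, -15, 255],
  [0, 0, 0, 1, 1, -20, 255],
  [0, 0, 0, 1, 1, -24, 255],
  [0, 0, 0, 1, 1, -27, 255],
  [0, 0, 0, 1, 1, -27, 255],
])

```text
time: 11.65
eef_pos: [0.5149, -0.0376, -0.0233]
tcp_rot: [0.604, -0.297, -0.55, -0.495]
contact_force: [-19.9, 2.3, 40.3]
opening: -0.003
```

```bash
python3 st.py
python3 - <<'E'
from h import *
c=snap('scene','s8')
cv2.imwrite('pics/s8c.png',cv2.resize(c['color'][20:300,140:440,::-1],None,fx=2,fy=2))
E
```

```text
t 11.65 q [-0.42  0.15  2.22  0.42  0.69 -2.67] p [ 0.5149 -0.0376 -0.0233] F [-19.9   2.3  40.3] op -0.003
ydir(cam) -159.7 zdir 111.8 x [ 0.219  0.185 -0.958]
```

View pics/s8c.png

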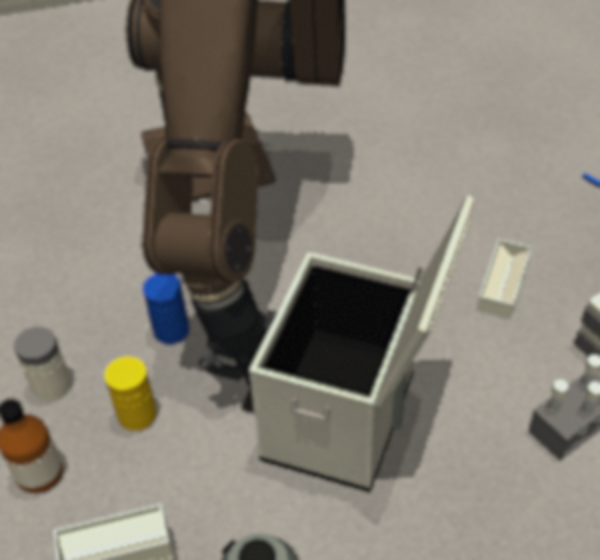

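Call:
move_arm([
  [0, 0, 0, 0, 0, 8, 255],
  [0, 0, 0, 0, 0, 20, 255],
  [0, 0, 0, -3, -4, 40, 255],
  [0, 0, 0, -6, -8, 70, 255],
  [0, 0, 0, -20, -26, 115, 255],
  [0, 0, 0, -20, -26, 165, 255],
  [0, 0, 0, -20, -26, 215, 255],
  [0, 0, 0, -20, -26, 265, 255],
  [0, 0, 0, -20, -26, 300, 200],
  [0, 0, 0, -20, -26, 300, 100],
])

```text
time: 12.7
eef_pos: [0.4977, -0.065, 0.284]
tcp_rot: [0.608, -0.296, -0.545, -0.495]
contact_force: [0.7, 0.1, 0.3]
opening: 0.332
```

```bash
python3 st.py
python3 - <<'E'
from h import *
c=snap('scene','s9')
cv2.imwrite('pics/s9c.png',cv2.resize(c['color'][20:300,140:440,::-1],None,fx=2,fy=2))
P=cloud(c)
m=(P[...,2]>.018)&(P[...,2]<.07)&(P[...,0]<.56)&(P[...,1]>.22)&(P[...,0]>.3)&(P[...,1]<.48)
k,l,s,ce=cv2.connectedComponentsWithStats(m.astype(np.uint8)); i=1+s[1:,4].argmax(); t=P[l==i]
print(s[i],t.mean(0),cv2.minAreaRect((t[t[:,2]>.025][:,:2]*1000).astype(np.float32)))
st=readout.get_state();M=R.from_quat(st['tcp_rot']).as_matrix()
x=np.array([0,0,-1.]); th=np.radians(52.7); z=np.array([np.cos(th),np.sin(th),0]);y=np.cross(z,x)
print(R.from_matrix(np.stack([x,y,z],1)@M.T).as_rotvec().round(3))
E
```

```text
t 12.7 q [-0.49 -0.29  2.01  0.28  1.31 -2.49] p [ 0.4977 -0.065   0.284 ] F [0.7 0.1 0.3] op 0.332
ydir(cam) -159.6 zdir 111.8 x [ 0.23   0.179 -0.957]
[379 140  27  35 341] [0.42571166 0.35799061 0.0256938 ] ((426.13006591796875, 358.6434326171875), (52.5637321472168, 131.2908935546875), 52.634830474853516)
[-0.052  0.302 -1.012]
```

View pics/s9c.png

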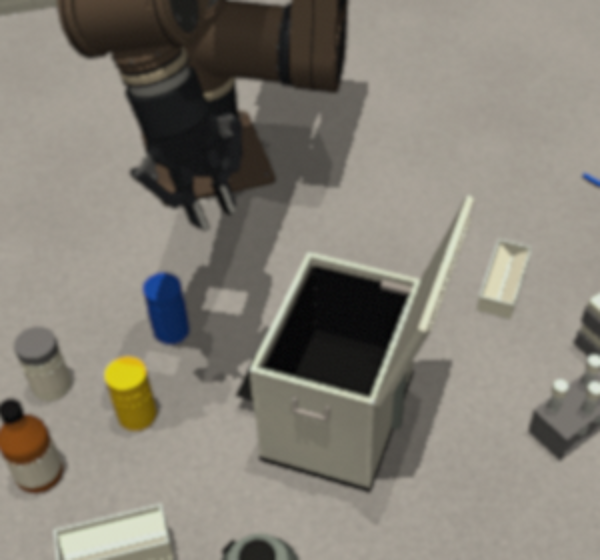

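Call:
move_arm([
  [0, 0, -0.1, -30, 20, 10, 0],
  [-0.052, 0.302, -1.012, -73, 422, 10, 0],
  [-0.052, 0.302, -1.012, -73, 422, 10, 0],
  [-0.052, 0.302, -1.012, -73, 422, 10, 0],
  [-0.052, 0.302, -1.012, -73, 422, 10, 0],
  [-0.052, 0.302, -1.012, -73, 422, 10, 0],
  [-0.052, 0.302, -1.012, -73, 422, 10, 0],
  [-0.052, 0.302, -1.012, -73, 422, 10, 0],
  [-0.052, 0.302, -1.012, -73, 422, 10, 0],
  [-0.052, 0.302, -1.012, -73, 422, 10, 0],
  [-0.052, 0.302, -1.012, -73, 422, -20, 0],
  [-0.052, 0.302, -1.012, -73, 422, -60, 0],
])

```text
time: 13.95
eef_pos: [0.4228, 0.362, 0.2195]
tcp_rot: [-0.315, 0.632, 0.316, 0.634]
contact_force: [1.0, -0.4, -0.4]
opening: 1.003
```

```bash
python3 st.py
python3 - <<'E'
from h import *
c=snap('wrist','w10'); P=cloud(c)
m=(P[...,2]>.018)&(P[...,2]<.05)&(abs(P[...,0]-.425)<.1)&(abs(P[...,1]-.357)<.1)
k,l,s,ce=cv2.connectedComponentsWithStats(m.astype(np.uint8)); i=1+s[1:,4].argmax(); t=P[l==i]
print(s[i],t.mean(0),cv2.minAreaRect((t[t[:,2]>.025][:,:2]*1000).astype(np.float32)))
E
```

```text
t 13.95 q [ 0.52  0.    1.84  0.    1.29 -0.4 ] p [0.4228 0.362  0.2195] F [ 1.  -0.4 -0.4] op 1.003
ydir(cam) 143.0 zdir 53.0 x [ 0.001  0.003 -1.   ]
[ 297  121   44  100 2242] [0.42521935 0.35985226 0.02542894] ((426.2819519042969, 359.14013671875), (52.00177764892578, 125.29183959960938), 52.445884704589844)
```

View pics/w10.png

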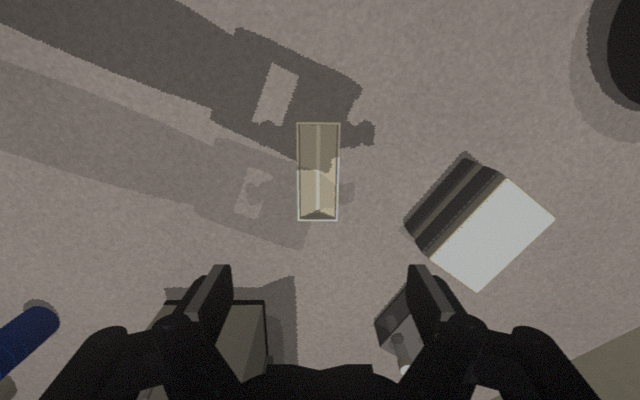

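Call:
move_arm([
  [0, 0, 0, 3, -3, -45, 0],
  [0, 0, 0, 3, -3, -90, 0],
  [0, 0, 0, 3, -3, -135, 0],
  [0, 0, 0, 3, -3, -180, 0],
  [0, 0, 0, 3, -3, -220, 0],
  [0, 0, 0, 3, -3, -242, 0],
  [0, 0, 0, 3, -3, -250, 0],
  [0, 0, 0, 3, -3, -257, 0],
  [0, 0, 0, 3, -3, -257, 0],
  [0, 0, 0, 3, -3, -257, 0],
])

```text
time: 15.0
eef_pos: [0.422, 0.355, -0.0472]
tcp_rot: [-0.315, 0.638, 0.315, 0.628]
contact_force: [-0.4, 0.6, 0.7]
opening: 1.0
```

```bash
python3 st.py
python3 - <<'E'
from h import *
c=snap('scene','s11')
cv2.imwrite('pics/s11c.png',cv2.resize(c['color'][60:240,300:500,::-1],None,fx=3,fy=3))
E
```

```text
t 15.0 q [ 0.52  0.35  2.    0.    0.81 -0.41] p [ 0.422   0.355  -0.0472] F [-0.4  0.6  0.7] op 1.0
ydir(cam) 142.9 zdir 52.9 x [-0.012 -0.006 -1.   ]
```

View pics/s11c.png

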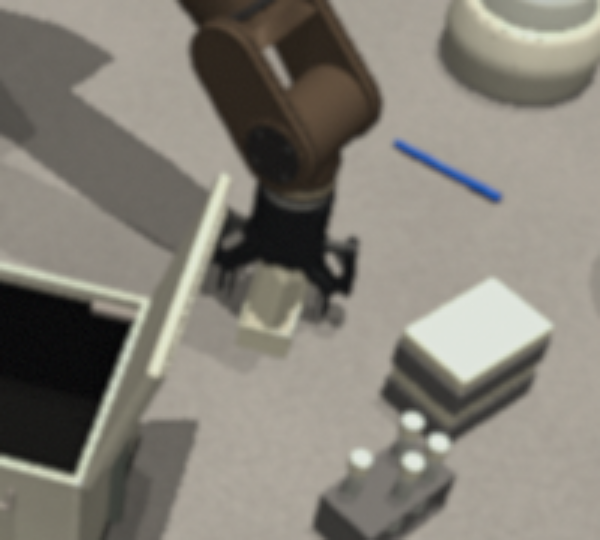

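Call:
move_arm([
  [0, 0, 0, 4, 4, 6, 0],
  [0, 0, 0, 4, 4, 6, 0],
  [0, 0, 0, 4, 4, 6, 120],
  [0, 0, 0, 4, 4, 6, 255],
  [0, 0, 0, 4, 4, 6, 255],
  [0, 0, 0, 4, 4, 6, 255],
  [0, 0, 0, 4, 4, 6, 255],
  [0, 0, 0, 4, 4, 6, 255],
], newtons=25)

```text
time: 15.85
eef_pos: [0.4262, 0.3592, -0.0407]
tcp_rot: [-0.315, 0.638, 0.315, 0.628]
contact_force: [-0.8, -0.4, 3.5]
opening: 0.605
```

```bash
python3 st.py
```

```text
t 15.85 q [ 0.52  0.35  1.98  0.    0.82 -0.41] p [ 0.4262  0.3592 -0.0407] F [-0.8 -0.4  3.5] op 0.605
ydir(cam) 142.9 zdir 52.9 x [-0.012 -0.006 -1.   ]
```

Call:
move_arm([
  [0, 0, 0, 0, 0, 15, 255],
  [0, 0, 0, 0, 0, 50, 255],
  [0, 0, 0, 0, 0, 100, 255],
  [0, 0, 0, 0, 0, 150, 255],
  [0, 0, 0, 0, 0, 200, 255],
  [0, 0, 0, 0, 0, 250, 255],
  [0, 0, 0, 0, 0, 300, 255],
  [0, 0, 0, 0, 0, 350, 255],
  [0, 0, 0, 0, 0, 390, 255],
  [0, 0, 0, 0, 0, 400, 255],
  [0, 0, 0, 0, 0, 400, 255],
])

```text
time: 16.95
eef_pos: [0.4266, 0.3594, 0.3618]
tcp_rot: [-0.315, 0.636, 0.315, 0.63]
contact_force: [-0.2, -0.9, -0.1]
opening: 0.603
```

```bash
python3 st.py
python3 - <<'E'
from h import *
c=snap('scene','s12')
cv2.imwrite('pics/s12c.png',cv2.resize(c['color'][0:240,240:500,::-1],None,fx=2.4,fy=2.4))
E
```

```text
t 16.95 q [ 0.52 -0.05  1.64  0.    1.56 -0.41] p [0.4266 0.3594 0.3618] F [-0.2 -0.9 -0.1] op 0.603
ydir(cam) 142.9 zdir 52.9 x [-0.008 -0.004 -1.   ]
```

View pics/s12c.png

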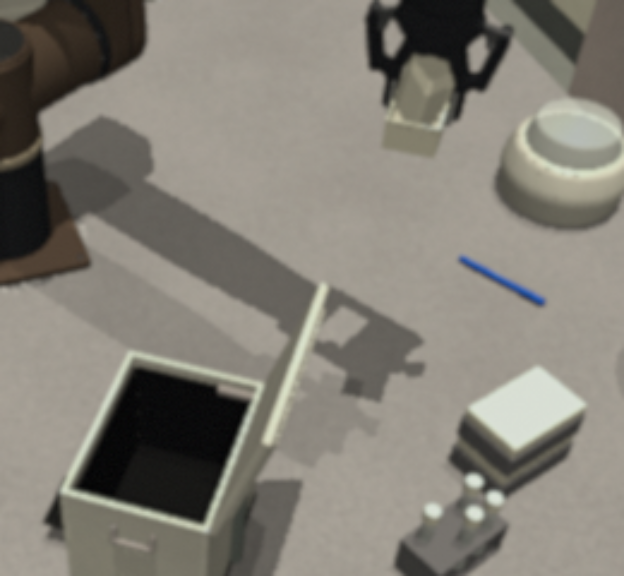

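Held level at z ≈ 0.40, so it clears the lid. I'll carry it over the mouth.

Call:
move_arm([
  [0, 0, 0, 18, -40, 5, 255],
  [0, 0, 0, 36, -80, 5, 255],
  [0, 0, 0, 54, -120, 5, 255],
  [0, 0, 0, 72, -160, 5, 255],
  [0, 0, 0, 90, -200, 5, 255],
  [0, 0, 0, 108, -245, 5, 255],
  [0, 0, 0, 126, -285, 5, 255],
  [0, 0, 0, 142, -325, 5, 255],
  [0, 0, 0, 142, -327, 5, 255],
  [0, 0, 0, 142, -327, 0, 255],
  [0, 0, 0, 142, -327, 0, 255],
])

```text
time: 18.1
eef_pos: [0.5667, 0.033, 0.3559]
tcp_rot: [-0.314, 0.639, 0.316, 0.627]
contact_force: [-0.6, 0.3, -0.7]
opening: 0.606
```

```bash
python3 st.py
python3 - <<'E'
from h import *
c=snap('scene','s13')
cv2.imwrite('pics/s13c.png',cv2.resize(c['color'][0:280,180:440,::-1],None,fx=2.1,fy=2.1))
c=snap('top','t13')
cv2.imwrite('pics/t13c.png',cv2.resize(c['color'][100:300,220:440,::-1],None,fx=2.5,fy=2.5))
E
```

```text
t 18.1 q [-0.12 -0.02  1.62 -0.01  1.56 -1.04] p [0.5667 0.033  0.3559] F [-0.6  0.3 -0.7] op 0.606
ydir(cam) 142.9 zdir 52.9 x [-0.017 -0.005 -1.   ]
```

View pics/s13c.png

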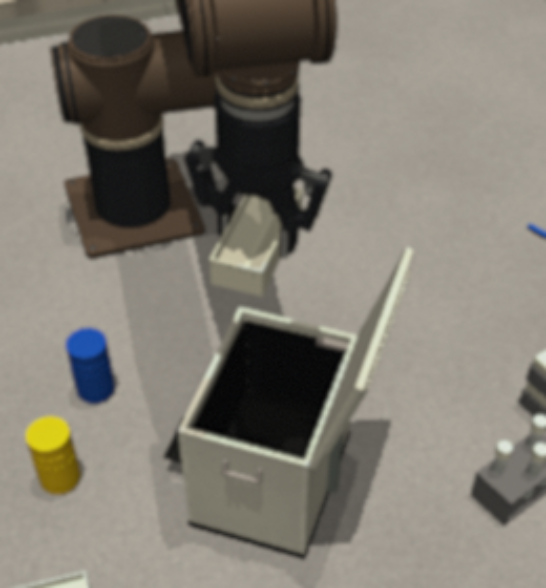

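View pics/t13c.png

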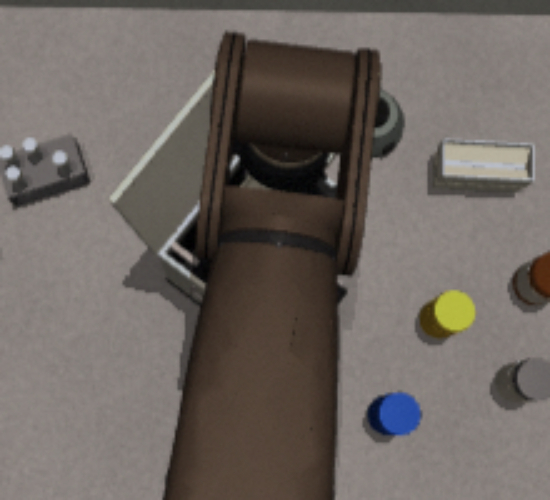

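Run:
```python
from h import *
B=np.array([.571,.0435]);a=np.radians(52.5);Rb=np.array([[np.cos(a),np.sin(a)],[-np.sin(a),np.cos(a)]])
for f in('s13','t13'):
    P=cloud(dict(np.load(f'pics/{f}.npz')))
    q=(P[...,:2]-B)@Rb.T
    for lo,hi in((40,60),(60,80),(80,100),(100,120),(120,140),(140,170),(170,200)):
        m=(q[...,0]*1e3>lo)&(q[...,0]*1e3<hi)&(abs(q[...,1])<.12)&(P[...,2]>.37)
        if m.sum(): z=P[...,2][m];y=q[...,1][m]; print(f,lo,hi,m.sum(),'z',z.min().round(3),z.max().round(3),'y',y.min().round(3),y.max().round(3), 'y at low', y[z<z.min()+.02].round(2).min(),y[z<z.min()+.02].round(2).max())
```

```text
s13 40 60 609 z 0.444 0.671 y -0.021 0.009 y at low -0.02 0.0
s13 60 80 2 z 0.646 0.656 y -0.014 -0.013 y at low -0.01 -0.01
t13 40 60 83 z 0.63 0.686 y -0.013 0.025 y at low -0.01 -0.01
```

Run:
```python
from h import *
B=np.array([.571,.0435]);a=np.radians(52.5);Rb=np.array([[np.cos(a),np.sin(a)],[-np.sin(a),np.cos(a)]])
P=cloud(dict(np.load('pics/s13.npz'))); q=(P[...,:2]-B)@Rb.T
for z in np.arange(.38,.56,.01):
    m=(abs(P[...,2]-z)<.005)&(abs(q[...,1])<.1)&(abs(q[...,0])<.1)
    if m.sum()>3: print(z.round(2),m.sum(),q[...,0][m].min().round(3),q[...,0][m].max().round(3),q[...,1][m].min().round(3),q[...,1][m].max().round(3))
```

```text
0.4 217 -0.035 0.023 -0.067 0.046
0.41 471 -0.05 0.03 -0.067 0.057
0.42 399 -0.049 0.03 -0.068 0.059
0.43 225 -0.049 0.03 -0.067 0.061
0.44 65 -0.061 0.044 -0.018 0.007
0.45 194 -0.067 0.049 -0.019 0.01
0.46 133 -0.069 0.051 -0.022 0.012
0.47 198 -0.07 0.053 -0.023 0.014
0.48 174 -0.072 0.056 -0.022 0.008
0.49 227 -0.075 0.059 -0.025 0.006
0.5 415 -0.076 0.059 -0.025 0.009
0.51 105 -0.06 0.038 -0.019 0.004
0.52 32 -0.025 0.03 -0.041 0.006
0.53 167 -0.043 0.029 -0.044 0.003
0.54 180 -0.041 0.03 -0.043 0.002
0.55 193 -0.04 0.03 -0.045 -0.0
0.56 195 -0.038 0.03 -0.043 0.003
```

Call:
move_arm([
  [0, 0, 0, 5, 7, -20, 255],
  [0, 0, 0, 5, 7, -60, 255],
  [0, 0, 0, 5, 7, -100, 255],
  [0, 0, 0, 5, 7, -140, 255],
  [0, 0, 0, 5, 7, -170, 255],
  [0, 0, 0, 5, 7, -200, 255],
  [0, 0, 0, 5, 7, -225, 255],
  [0, 0, 0, 5, 7, -240, 255],
  [0, 0, 0, 5, 7, -250, 255],
  [0, 0, 0, 5, 7, -250, 255],
])

```text
time: 19.2
eef_pos: [0.5715, 0.041, 0.1068]
tcp_rot: [-0.315, 0.638, 0.317, 0.627]
contact_force: [-0.1, -0.2, 0.6]
opening: 0.602
```

```bash
python3 st.py
python3 - <<'E'
from h import *
c=snap('scene','s14')
cv2.imwrite('pics/s14c.png',cv2.resize(c['color'][60:280,220:400,::-1],None,fx=2.7,fy=2.7))
E
```

```text
t 19.2 q [-0.1   0.16  1.89 -0.01  1.11 -1.02] p [0.5715 0.041  0.1068] F [-0.1 -0.2  0.6] op 0.602
ydir(cam) 143.1 zdir 53.1 x [-0.016 -0.005 -1.   ]
```

View pics/s14c.png

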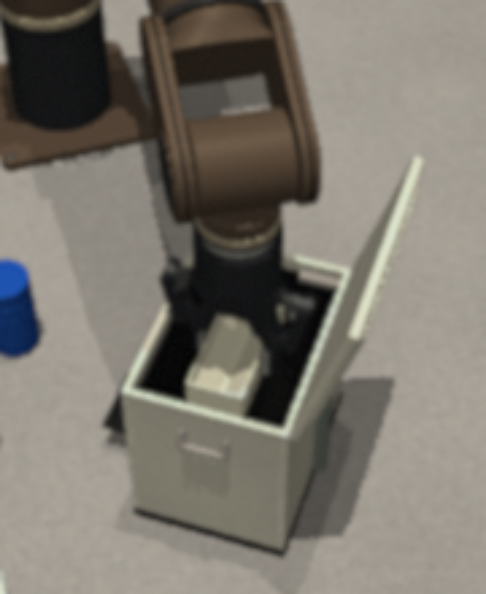

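Call:
move_arm([
  [0, 0, 0, 0, 0, 0, 60],
  [0, 0, 0, 0, 0, 0, 60],
  [0, 0, 0, 0, 0, 0, 60],
  [0, 0, 0, 0, 0, 0, 60],
  [0, 0, 0, 0, 0, 30, 60],
  [0, 0, 0, 0, 0, 75, 60],
  [0, 0, 0, 0, 0, 120, 60],
  [0, 0, 0, 0, 0, 165, 60],
  [0, 0, 0, 0, 0, 210, 60],
  [0, 0, 0, 0, 0, 255, 60],
  [0, 0, 0, 0, 0, 295, 60],
  [0, 0, 0, 0, 0, 300, 60],
])

```text
time: 20.45
eef_pos: [0.5739, 0.0407, 0.4161]
tcp_rot: [-0.318, 0.634, 0.314, 0.631]
contact_force: [0.2, -0.6, 0.5]
opening: 0.759
```

```bash
python3 st.py
python3 - <<'E'
from h import *
c=snap('scene','s15')
cv2.imwrite('pics/s15c.png',cv2.resize(c['color'][20:280,200:400,::-1],None,fx=2.3,fy=2.3))
E
```

```text
t 20.45 q [-0.1  -0.01  1.51 -0.01  1.64 -1.03] p [0.5739 0.0407 0.4161] F [ 0.2 -0.6  0.5] op 0.759
ydir(cam) 143.0 zdir 53.0 x [-0.001 -0.007 -1.   ]
```

View pics/s15c.png

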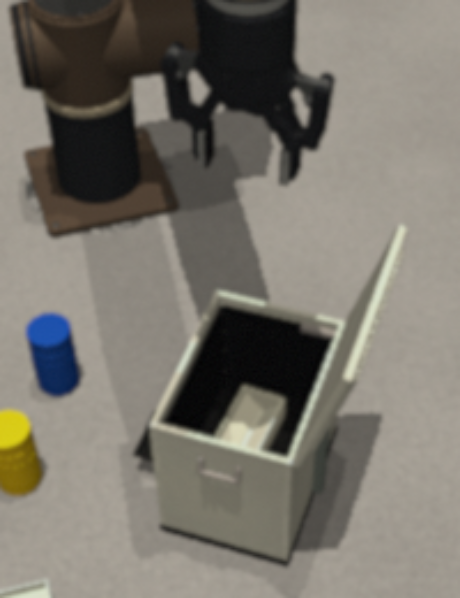

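Call:
move_arm([
  [0, 0, 0, 0, 0, 20, 255],
  [0, 0, 0, 28, 38, 20, 255],
  [0, 0, 0, 56, 76, 20, 255],
  [0, 0, 0, 84, 114, 20, 255],
  [0, 0, 0, 113, 153, 20, 255],
  [0, 0, 0, 113, 153, 20, 255],
  [0, 0, 0, 113, 153, 0, 255],
  [0, 0, 0, 113, 153, -40, 255],
  [0, 0, 0, 113, 153, -80, 255],
  [0, 0, 0, 113, 153, -120, 255],
  [0, 0, 0, 113, 153, -140, 255],
  [0, 0, 0, 113, 153, -140, 255],
])

```text
time: 21.7
eef_pos: [0.6833, 0.1927, 0.2663]
tcp_rot: [-0.316, 0.639, 0.315, 0.626]
contact_force: [0.5, -1.0, -0.2]
opening: 0.001
```

```bash
python3 st.py
python3 - <<'E'
from h import *
c=snap('scene','s16')
cv2.imwrite('pics/s16c.png',cv2.resize(c['color'][20:280,200:440,::-1],None,fx=2.3,fy=2.3))
E
```

```text
t 21.7 q [ 0.13  0.33  1.38 -0.01  1.44 -0.79] p [0.6833 0.1927 0.2663] F [ 0.5 -1.  -0.2] op 0.001
ydir(cam) 143.0 zdir 53.0 x [-0.016 -0.008 -1.   ]
```

View pics/s16c.png

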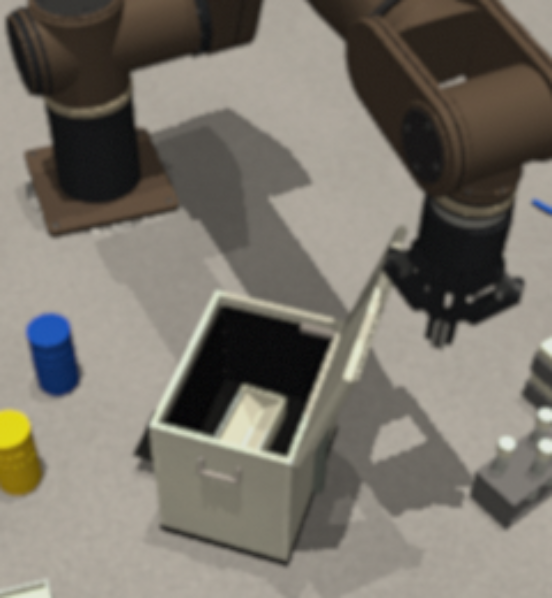

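Call:
move_arm([
  [0, 0, 0, 0, 0, 14, 255],
  [0, 0, 0, -12, -16, 14, 255],
  [0, 0, 0, -24, -32, 14, 255],
  [0, 0, 0, -36, -47, 14, 255],
  [0, 0, 0, -46, -60, 14, 255],
  [0, 0, 0, -55, -72, 14, 255],
  [0, 0, 0, -63, -83, 14, 255],
  [0, 0, 0, -70, -92, 14, 255],
  [0, 0, 0, -77, -101, 14, 255],
  [0, 0, 0, -84, -110, 14, 255],
  [0, 0, 0, -84, -110, 14, 255],
])

```text
time: 22.85
eef_pos: [0.6013, 0.082, 0.2874]
tcp_rot: [-0.317, 0.636, 0.314, 0.63]
contact_force: [0.3, -0.3, -0.3]
opening: 0.001
```

```bash
python3 st.py
python3 - <<'E'
from h import *
c=snap('scene','s17')
cv2.imwrite('pics/s17c.png',cv2.resize(c['color'][20:280,200:440,::-1],None,fx=2.3,fy=2.3))
E
```

```text
t 22.85 q [-0.03  0.08  1.64 -0.01  1.43 -0.95] p [0.6013 0.082  0.2874] F [ 0.3 -0.3 -0.3] op 0.001
ydir(cam) 142.9 zdir 52.9 x [-0.006 -0.008 -1.   ]
```

View pics/s17c.png

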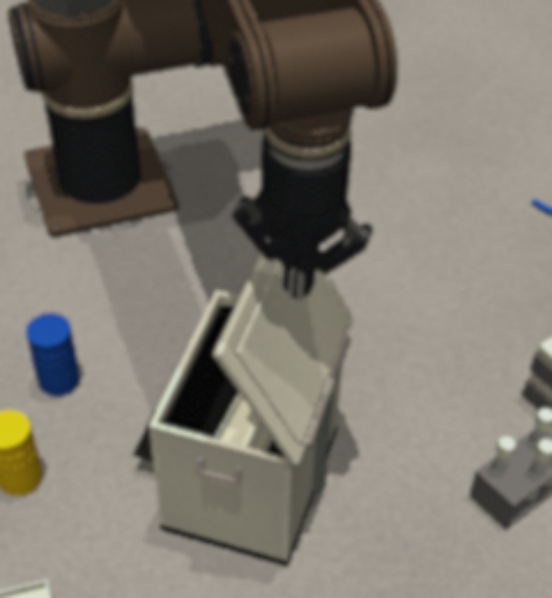

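The lid is falling shut. I'll lift clear and wait.

Call:
move_arm([
  [0, 0, 0, 0, 0, 40, 255],
  [0, 0, 0, 0, 0, 80, 255],
  [0, 0, 0, 0, 0, 120, 255],
  [0, 0, 0, -20, 20, 150, 255],
  [0, 0, 0, -50, 60, 150, 255],
  [0, 0, 0, -80, 100, 150, 255],
  [0, 0, 0, -110, 140, 150, 255],
  [0, 0, 0, -140, 180, 150, 255],
  [0, 0, 0, -160, 220, 150, 255],
  [0, 0, 0, -160, 240, 150, 255],
  [0, 0, 0, -160, 240, 150, 255],
  [0, 0, 0, -160, 240, 150, 255],
])

```text
time: 24.1
eef_pos: [0.4412, 0.3229, 0.4357]
tcp_rot: [-0.317, 0.637, 0.314, 0.629]
contact_force: [0.1, -0.3, 0.3]
opening: -0.0
```

```bash
python3 st.py
python3 - <<'E'
from h import *
c=snap('scene','s18'); t=snap('top','t18')
for n,C in(('s',c),('t',t)):
    P=cloud(C); q=P[(P[...,2]>.19)&(P[...,2]<.23)&(abs(P[...,0]-.57)<.17)&(abs(P[...,1]-.045)<.17)]
    print(n,len(q),np.percentile(q[:,2],[5,50,95]).round(3),cv2.minAreaRect((q[:,:2]*1000).astype(np.float32)))
    for nm,x,y,h in(('jar',.401,-.315,.098),('bottle',.537,-.35,.15),('vortex',.768,-.12,.066),('rack',.686,.345,.102),('tips',.583,.474,.1),('stack',.698,-.274,.074),('yellow',.486,-.214,.098),('blue',.354,-.139,.098)):
        m=(abs(P[...,2]-h)<.008)&(abs(P[...,0]-x)<.08)&(abs(P[...,1]-y)<.08)
        if m.sum()>5: print(' ',nm,m.sum(),P[m].mean(0).round(3))
E
```

```text
t 24.1 q [ 0.45 -0.07  1.53 -0.    1.69 -0.48] p [0.4412 0.3229 0.4357] F [ 0.1 -0.3  0.3] op -0.0
ydir(cam) 143.0 zdir 53.0 x [-0.008 -0.008 -1.   ]
s 4785 [0.202 0.212 0.215] ((577.13525390625, 48.09716796875), (168.50547790527344, 209.91500854492188), 53.19402313232422)
  jar 297 [ 0.404 -0.314  0.097]
  bottle 116 [ 0.541 -0.349  0.148]
  vortex 276 [ 0.773 -0.119  0.065]
  rack 205 [0.684 0.35  0.101]
  tips 982 [0.589 0.472 0.1  ]
  stack 365 [ 0.698 -0.274  0.071]
  yellow 314 [ 0.489 -0.215  0.097]
  blue 253 [ 0.359 -0.138  0.097]
t 3714 [0.204 0.212 0.216] ((574.9575805664062, 46.232177734375), (169.25436401367188, 206.83154296875), 53.09097671508789)
  jar 234 [ 0.4   -0.315  0.098]
  bottle 70 [ 0.536 -0.35   0.15 ]
  vortex 127 [ 0.768 -0.12   0.065]
  rack 122 [0.68  0.35  0.102]
  tips 320 [0.594 0.437 0.1  ]
  stack 188 [ 0.698 -0.279  0.072]
  yellow 221 [ 0.485 -0.214  0.098]
  blue 226 [ 0.354 -0.139  0.098]
```

View pics/s18.png

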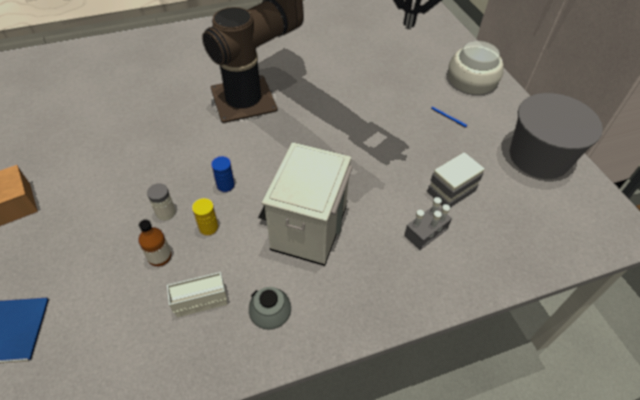

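View pics/t18.png

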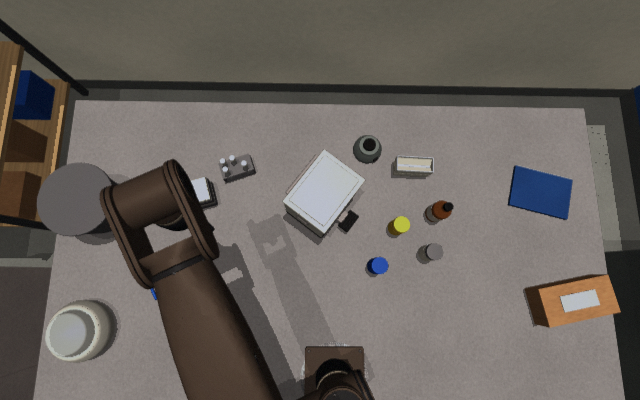

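The lid is fully shut: the measured outline and height match the start. The jar stands upright at (0.40, -0.315) and the bystanders haven't moved. I'll hand the job in.

```bash
python3 -c "
from plant import ctrl; print(ctrl.sign_off())"
```

```text
the job is handed in; nothing more can be done
None
```

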